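# Grade cork ball stoppers on a sizing ramp

### The arm

A 6-joint arm with a two-finger parallel gripper is mounted at the origin on a cart in front of the work surface, level with it; the furniture and walls round the work are solid. World frame = base frame: x ahead of the robot, y to its left, z up, the work surface at z = 0. Lengths are in mm, angles in rad, forces in N, time in s.
With the tool pointing down it reaches from about 300 to 775 mm from the base axis. Payload 14.6 kg.
Tool frame: the origin (TCP) lies between the finger pads; the fingertips stand 22 mm ahead of it and the grasp point (between the pads) lies 3 mm ahead of it (finger_overhang is the distance from the TCP to the fingertips, in mm); z points along the fingers, y is the direction in which the jaws open and shut (so a half turn about z gives the same grasp; the last joint's range is limited). The gripper opens to 94 mm and grips with 3 to 60 N. Pads are 16 mm wide; open, the fingers measure 119 mm over their backs; the gripper's body (75 mm by 177 mm) begins 78 mm behind the grasp point.
Start: joints at [-1.207, 0.3, 1.521, -0, 1.321, -0.067], TCP at [229.671, -499.741, 227.446] pointing down, gripper open.
Joint ranges: [-3.03, 3.03], [-0.79, 2.21], [0.23, 2.52], [-1.04, 4.18], [0, 3.07], [-2.55, 2.55]. Speed limits (rad/s): [2.22, 2.22, 2.57, 3.14, 3.14, 3.14].

### API

Orientations are given as [roll, pitch, yaw] about the fixed x, y, z axes, in that order (R = Rz(yaw) Ry(pitch) Rx(roll)).
In Python, from cell import * gives the robot as it stands.
- The arm moves only by the tool jog_arm, never from a script. Its argument "increments" is a list of rows, each a list of 7 numbers: the shift along the tool's x, y, z in cm, then the turn, a rotation vector about the tool's x, y, z in degrees, then the finger opening in cm, from 0 to 9.4. In form: [[x, y, z, wx, wy, wz, grip], ...]. A call has 1 to 20 rows; each row shifts and turns the commanded pose from where the row before left it, along the tool's axes as they then stand; what a row does not reach is not made up. A row lasts 1/8 s, in which the tool goes at most 62.5 mm and 10.7 degrees, less where a joint would pass 70% of its speed; a pose out of reach is approached as far as the arm can. A call is refused whole if a number of a shift passes 6.25 or a number of a turn 10.7, either way. A call with a gripper value outside its range is refused whole. The fingers move at their own pace and stop on an object; "squeeze" is the grip in N (left out, the last holds). Time passes only in rows, so rows that do not move let the fingers close. It gives the time, the measured TCP pose, the force and the opening at its end, in the units of the state.
- read_state(): the state, without advancing time (a new reading comes with each control period).
- camera(name): name is "side" or "top"; returns a dict with "image" (384x512x3 uint8, red, green, blue), "K" (3x3 intrinsics, pixels), "rvec" (rotation vector, rad) and "tvec" (3), from world to camera coordinates, as OpenCV has them. Camera axes: x right, y down, z forward; pixel columns grow to the right and rows downward; lengths in mm; the calibration is good to about 2 mm. A picture is of the moment at which its call begins. There is no depth.
- sign_off(): hands the job in, once; it reports no verdict.
Trained networks look in a picture, given as the dict that the camera call returned (one of the last four; its "shot" number tells which), for a name from the list of things; names that differ only in an ending like _2 or _b are one class to them, and where a whole thing is asked for, a point or a joint stands for the part that bears it (a point fixed in the world has none). Each returns a list of dicts, best first, with "conf" (0 to 1); they miss things now and then, are a little off and sometimes report something else, mostly with a low value. They report only what shows in the picture. A call takes as long as a camera call. They do not tell look-alikes from the thing itself.
- recognise(picture, name): "centre" ([x, y, z] in mm, in the coordinates of the camera as it stood for that picture, good to about 4 mm: the middle of the surface that is visible of it).
- regions_of(picture, name): "mask" (384x512 bool, what is visible of it).
The state is a dict: "clock": time; "joints": joint angles; "qd": joint speeds; "effort": joint torques, N m; "eef_pos": TCP position; "eef_rot": TCP orientation; "wrist_force": force on the tool from outside, world axes, zero at the start; "moment": the same for the moment, N m; "finger_gap": finger opening in mm.
Only numpy, scipy, OpenCV 4.12 (cv2) and the standard library are available. Lean on these libraries where they do the work, as an engineer would, in place of code of your own. Each camera call takes 0.05 s, during which the arm holds its last target.

### The job

Grade the three cork ball stoppers: first slide the catch that props up the tipping tray's paddle fully aside, pushing its upright knob; it opens to one side only and a hidden stop blocks the other, so feel for it and never force it. Then press the paddle slowly and smoothly all the way down, so that the tray tips and every ball rolls down the ramp and lodges in the hole of its size, and let the tray come back down. Leave the catch open, and the wine glass, the votive glass and the steel cup undisturbed.

Things in the scene. Friction and masses are not known exactly. Their poses are not given: they have to be found in the camera images.
- grader: Fixed wooden ball grader, 650 x 150 mm, turned up to 12 degrees. Origin on the worktop under the middle of the tray's hinge axis (131 mm up, along grader x). The tray reaches 279 mm from it to grader +y; the ramp falls to grader -y (342 mm), walls 177 mm high at the hinge, 125 at the end. Paddle and catch are on its -x (robot) side. Stepped ledges let each ball drop by itself into its bay.
- tray (a joint): Tipping tray's hinge: 0 rad level (its weight returns it there when let go), 0.5 rad fully tipped, tail up. Low ridges hold the balls until it stands at about 0.15 to 0.45 rad; they need about 2 s to run down. Tipped at 0.3 to 1 rad/s the balls find their holes; much faster they may jump past, and 2.5 rad/s or more counts as throwing them.
- paddle (a point): Centre of the top of the wooden press paddle (64 mm along grader x, 50 along y, 8 thick; top 146 mm over the worktop when level), at grader x -130, y -90 mm, on a steel arm from the tray's hinge. Fully pressed it is tilted 0.5 rad, 43 mm lower and 18 mm nearer the hinge (+y), at a rigid stop. Pressing takes 6 to 15 N. The catch under it blocks it.
- catch (a joint): Sliding catch under the paddle, m along grader y. Starts within 8 mm of 0 (paddle propped); ends of travel +0.055 and -0.055; paddle free beyond 0.045 either way. About 2 N of friction; stays where left. A rigid stop hidden in the cover at one end of its bar lets it go only 12 mm from 0 to that side; to the other it runs fully. The blocked side varies.
- knob (a point): Upright knob of the catch: steel rod of 18 mm diameter with a 22 mm wooden head, 96 to 122 mm over the worktop. This point: middle of the head, 109 mm over the worktop, at grader x -200 mm, y -90 mm plus the catch's value; axes as the grader's. Push its head along grader +y or -y. More than 45 N on it is forcing it.
- ball_small: Cork ball stopper of 54 mm diameter, lying in the tray.
- ball_medium: Cork ball stopper of 72 mm diameter, lying in the tray.
- ball_large: Cork ball stopper of 92 mm diameter, lying in the tray. The order of the three balls along the tray varies.
- ball_small_center (a point): Centre of the 54 mm ball (its body origin lies on its surface and turns as it rolls).
- ball_medium_center (a point): Centre of the 72 mm ball (its body origin lies on its surface and turns as it rolls).
- ball_large_center (a point): Centre of the 92 mm ball (its body origin lies on its surface and turns as it rolls).
- hole_small (a point): Centre of the mouth of the round 46 mm hole in the floor of the small bay, 24 mm over the worktop, at grader y -50 mm; z up. The small ball lodged in it has its centre 14 mm above this point.
- hole_medium (a point): Centre of the mouth of the round 60 mm hole in the floor of the medium bay, 24 mm over the worktop, at grader y -158.5 mm; z up. The medium ball lodged in it has its centre 20 mm above this point.
- hole_large (a point): Centre of the mouth of the round 72 mm hole in the floor of the large bay, 24 mm over the worktop, at grader y -277 mm; z up. The large ball lodged in it has its centre 29 mm above this point.
- glass: Wine glass, 81 mm wide, 202 mm tall, standing behind the grader. Origin at the middle of its underside. Leave alone.
- votive: Low votive glass, 74 mm wide, 43 mm tall, on the robot's side of the tray. Origin under its middle. Leave alone.
- jigger: Steel cup with handle, 58 x 79 x 92 mm, on the robot's side near the ramp's lower end. Origin under its middle. Leave alone.
Not all that is in view belongs to the job. What is shaped like the ball_large but green or purple is not meant.

How it is judged:
By the outcome, as a careful person would: the job done as asked, in the order asked, and still so for the second after the job is handed in, with the robot touching nothing.
It also fails if it takes over 56 s, if anything falls off the work surface, if the arm or the gripper's body presses on something with over 40 N, if the wrist force passes 120 N, or if a joint passes its speed limit or range.

## Working session

There is one attempt and no reset: what is moved stays moved. The work goes in short steps, Python scripts to look and compute and a tool call to move; the robot and the scene stay as the last step left them, time stands still between calls to the robot, and variables do not carry over. Pictures are saved under pics/ and viewed, and the job is handed in when it is done.

Besides the shell and the picture viewer there is one more tool, called after "Request:" as name(argument=value, ...) on one line, values as JSON. jog_arm: Moves the arm, as the interface text tells. Its arguments: {"type":"object","properties":{"increments":{"type":"array"},"squeeze":{"type":"number"}},"required":["increments"]}

```bash
mkdir -p pics; ls; python3 - <<'E'
from cell import *
import cv2
s=read_state(); print(s)
for n in ("top","side"):
    c=camera(n); cv2.imwrite(f"pics/{n}0.png",c["image"][:,:,::-1]); print(n,c["K"],c["rvec"],c["tvec"],c.get("shot"))
    for k in ("knob","paddle","grader","hole_small","hole_large","ball_small","ball_medium","ball_large","votive","jigger","glass","tray","catch"):
        import numpy as np
        R=cv2.Rodrigues(np.array(c["rvec"],float))[0]; t=np.array(c["tvec"],float).ravel()
        try:
            for d in recognise(c,k): print(n,k,round(d["conf"],2),np.round(R.T@(np.array(d["centre"])-t),0))
        except Exception as e: print(k,e)
E
```

```text
pics
{'clock': 0.0, 'joints': array([-1.20659972e+00,  3.00516389e-01,  1.52158831e+00,  9.90970918e-06,
        1.32072313e+00, -6.66016895e-02]), 'qd': array([-3.34934871e-04, -9.97019941e-04,  3.30283731e-05,  3.62340964e-04,
       -1.19859575e-03, -1.06763764e-03]), 'effort': array([-6.27059180e-04, -5.31805551e+01, -3.52735162e+01,  7.08354707e-02,
        2.44275777e-02, -1.38765149e-04]), 'eef_pos': array([ 229.58883172, -499.51827862,  226.85842193]), 'eef_rot': array([-3.14036085e+00, -9.17814317e-05,  4.30795780e-01]), 'wrist_force': array([-0.03015531,  0.18802598, -0.62333417]), 'moment': array([-0.00886937,  0.00725931,  0.00095161]), 'finger_gap': 93.96828329003205}
top [[350.66498914   0.         261.37292731]
 [  0.         350.66498914 190.45632289]
 [  0.           0.           1.        ]] [ 2.11207123 -2.15063589  0.17704442] [  21.90147579  639.34925239 1151.57012204] 1
top knob 0.61 [524. -90.  22.]
top paddle 0.91 [684.  66. 149.]
top grader 0.88 [651. -86.  36.]
top hole_small 0.98 [650. -88.  32.]
top hole_large 0.81 [645. -89.  37.]
top hole_large 0.53 [685
[... 577 characters left out ...]
e-02] [-634.57470318  118.70146318  993.59822878] 2
side knob 0.62 [508. -96.  59.]
side paddle 0.75 [724. 180. 208.]
side paddle 0.73 [ 664. -119.   94.]
side paddle 0.58 [673.  -1. 145.]
side grader 0.6 [ 667. -118.   96.]
side hole_small 0.69 [ 667. -122.   97.]
side hole_large 0.69 [ 667. -119.   92.]
side ball_small 0.63 [704.  17. 173.]
side ball_medium 0.71 [712.  93. 187.]
side ball_large 0.89 [581. 354.  60.]
side ball_large 0.86 [720. 182. 210.]
side votive 0.74 [ 508. -337.   64.]
side votive 0.65 [713.  98. 189.]
side votive 0.5 [609. 165.  29.]
side votive 0.26 [673.  -1. 147.]
side jigger 0.57 [ 509. -340.   65.]
side glass 0.98 [831.  45.  76.]
side catch 0.73 [512. -93.  56.]
```

```bash
python3 - <<'E'
import cv2
for n in ("top","side"):
    a=cv2.imread(f"pics/{n}0.png"); cv2.imwrite(f"pics/{n}0b.png",cv2.resize(a,(800,600),interpolation=cv2.INTER_CUBIC))
E
```

```text
(no output)
```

View pics/top0b.png

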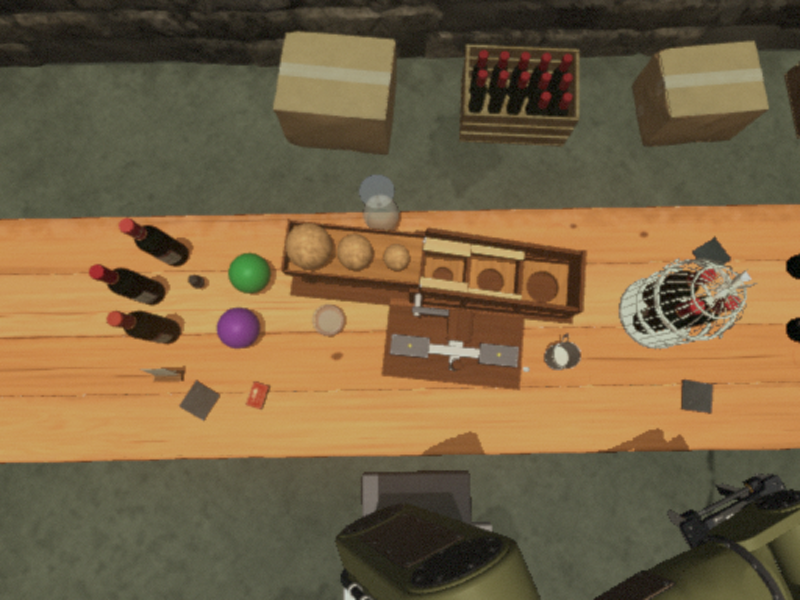

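View pics/side0b.png

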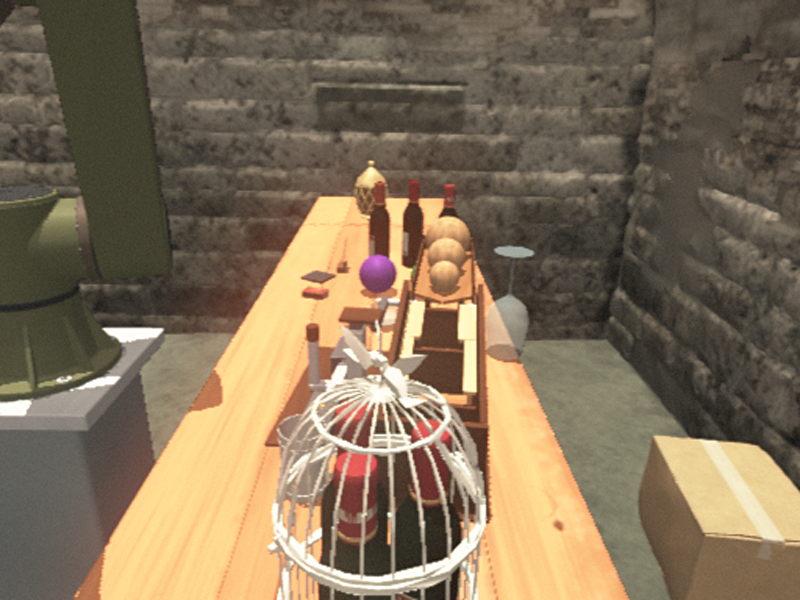

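```bash
python3 - <<'E'
import cv2
a=cv2.imread("pics/top0.png")
cv2.imwrite("pics/top0z.png",cv2.resize(a[130:260,175:385],None,fx=3.8,fy=3.8,interpolation=cv2.INTER_CUBIC))
cv2.imwrite("pics/top0k.png",cv2.resize(a[180:250,240:340],None,fx=8,fy=8,interpolation=cv2.INTER_CUBIC))
a=cv2.imread("pics/side0.png")
cv2.imwrite("pics/side0z.png",cv2.resize(a[130:290,165:335],None,fx=3.7,fy=3.7,interpolation=cv2.INTER_CUBIC))
E
```

```text
(no output)
```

View pics/top0z.png

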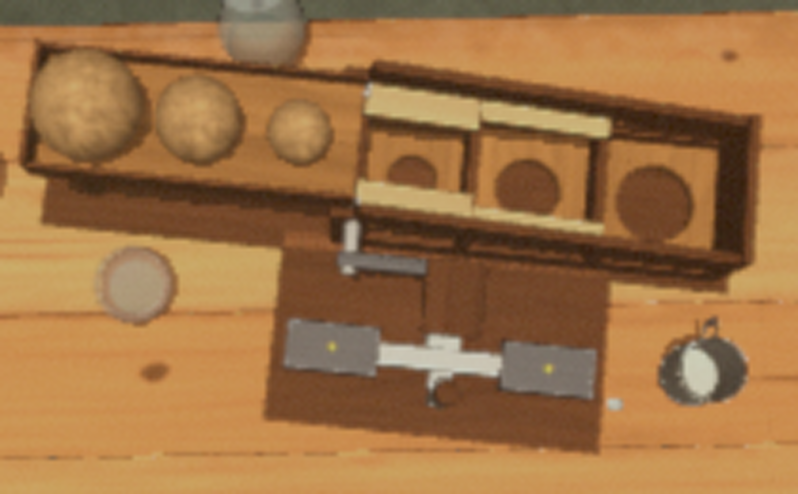

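View pics/top0k.png

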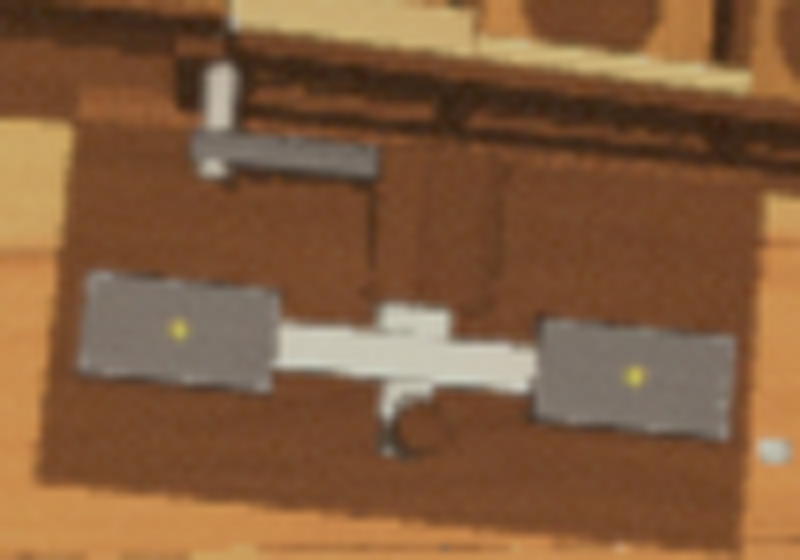

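View pics/side0z.png

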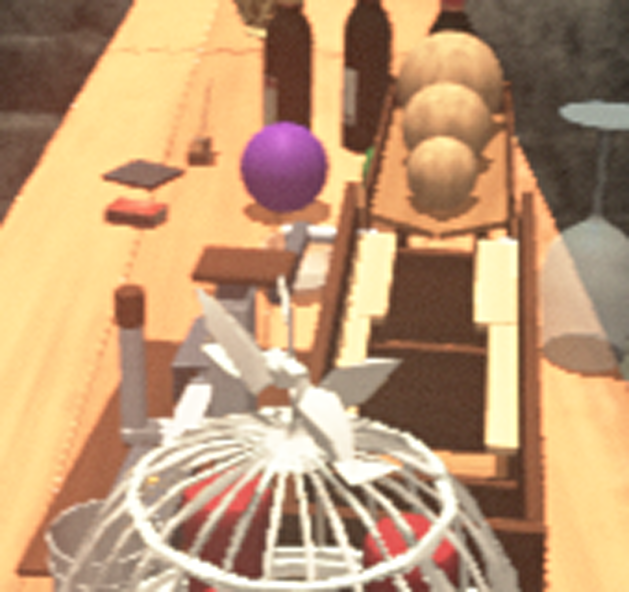

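```bash
cat > h.py <<'E'
import numpy as np, cv2
from scipy.optimize import least_squares
TOP=dict(K=np.array([[350.66498914,0,261.37292731],[0,350.66498914,190.45632289],[0,0,1]]),rvec=np.array([2.11207123,-2.15063589,0.17704442]),tvec=np.array([21.90147579,639.34925239,1151.57012204]))
SIDE=dict(K=np.array([[359.07927563,0,257.07532204],[0,359.07927563,189.50666414],[0,0,1]]),rvec=np.array([1.94233590,-1.24567341e-03,3.57654858e-02]),tvec=np.array([-634.57470318,118.70146318,993.59822878]))
def proj(c,p): return cv2.projectPoints(np.atleast_2d(np.array(p,float)),c["rvec"],c["tvec"],c["K"],None)[0][:,0]
def unproj(c,uv,z):
    R=cv2.Rodrigues(c["rvec"])[0]; C=-R.T@c["tvec"]; d=R.T@np.linalg.inv(c["K"])@np.array([*uv,1.]); return C+d*(z-C[2])/d[2]
def g2w(g,p):
    x,y,a=g; p=np.atleast_2d(p).astype(float); c,s=np.cos(a),np.sin(a)
    return np.stack([x+c*p[:,0]-s*p[:,1],y+s*p[:,0]+c*p[:,1],p[:,2]],1)
E
python3 - <<'E'
from h import *
z=lambda u,v:(175+u/3.8,130+v/3.8)
for nm,uv,h in [("end far",z(758,118),125),("end near",z(748,268),125),("hinge far",z(375,65),177),("hl",z(655,203),24),("hm",z(527,188),24),("hs",z(411,178),24),("bl",z(88,104),190),("bm",z(199,120),180),("bs",z(300,132),170)]:
    print(nm,unproj(TOP,uv,h).round(1))
f=[(z(655,203),[0,-277,24]),(z(527,188),[0,-158.5,24])]
def r(g): return np.concatenate([proj(TOP,g2w(g,p))[0]-np.array(uv) for uv,p in f])
s=least_squares(r,[680,0,0.1]); print(s.x,s.fun)
g=s.x
a=cv2.imread("pics/top0.png");b=cv2.imread("pics/side0.png")
P=[]
def ln(pts,col):
    w=g2w(g,pts)
    for c,im,sc,o in ((TOP,A,3.8,(175,130)),(SIDE,B,3.7,(165,130))):
        q=(proj(c,w)-o)*sc+sc/2
        cv2.polylines(im,[q.round().astype(int)],False,col,1)
A=cv2.resize(a[130:260,175:385],None,fx=3.8,fy=3.8,interpolation=cv2.INTER_CUBIC)
B=cv2.resize(b[130:290,165:335],None,fx=3.7,fy=3.7,interpolation=cv2.INTER_CUBIC)
def circ(c,rr): t=np.linspace(0,6.28,40); return np.stack([c[0]+rr*np.cos(t),c[1]+rr*np.sin(t),0*t+c[2]],1)
ln([[-75,0,177],[-75,-342,125],[75,-342,125],[75,0,177]],(0,0,255))
ln([[-162,-115,146],[-98,-115,146],[-98,-65,146],[-162,-65,146],[-162,-115,146]],(0,255,0))
for y,d in((-50,46),(-158.5,60),(-277,72)): ln(circ((0,y,24),d/2),(255,0,0))
for k in (-8,0,8): ln(circ((-200,-90+k,122),11),(255,255,0))
cv2.imwrite("pics/ovA.png",A);cv2.imwrite("pics/ovB.png",B)
E
```

```text
end far [ 718.4 -362.   125. ]
end near [ 588.2 -344.1  125. ]
hinge far [756.4 -31.1 177. ]
hl [ 664.4 -293.9   24. ]
hm [ 680.8 -175.6   24. ]
hs [692.4 -67.8  24. ]
bl [724.1 204.1 190. ]
bm [711.5 114.6 180. ]
bs [702.3  32.  170. ]
[ 7.02640553e+02 -1.90861700e+01 -1.38302445e-01] [-0.13536802 -0.01104171  0.13576064  0.01330858]
```

View pics/ovA.png

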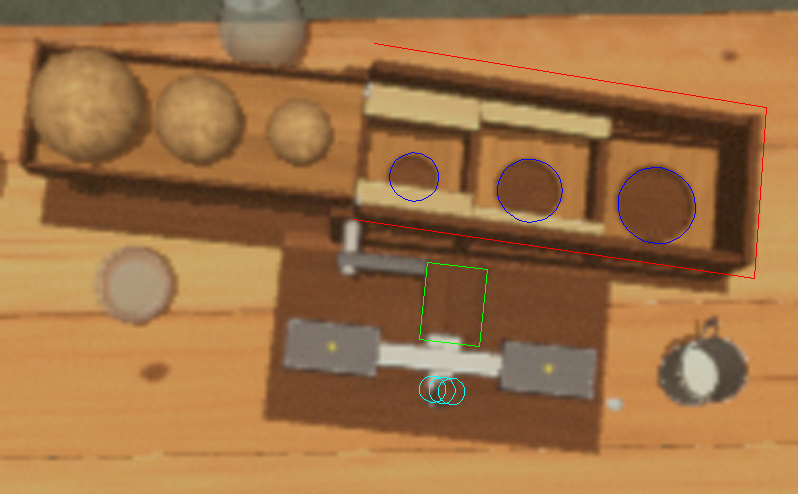

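View pics/ovB.png

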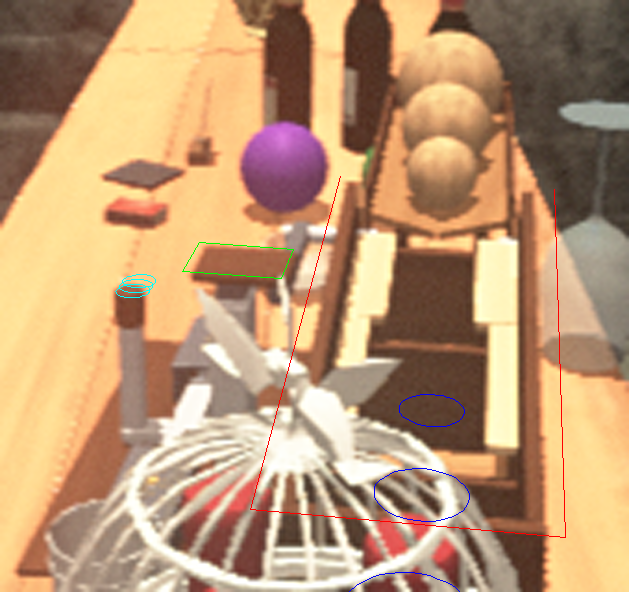

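```bash
python3 - <<'E'
import cv2
a=cv2.imread("pics/top0.png"); b=cv2.imread("pics/side0.png")
cv2.imwrite("pics/kA.png",cv2.resize(cv2.convertScaleAbs(a[185:250,270:340],alpha=1.8,beta=10),None,fx=10,fy=9,interpolation=cv2.INTER_CUBIC)[:585])
cv2.imwrite("pics/kB.png",cv2.resize(b[185:255,190:265],None,fx=8,fy=8,interpolation=cv2.INTER_CUBIC))
E
```

```text
(no output)
```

View pics/kA.png

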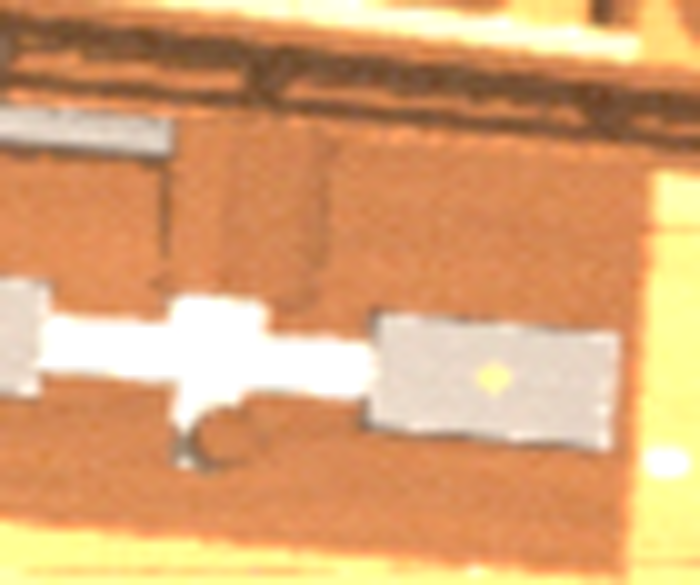

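View pics/kB.png

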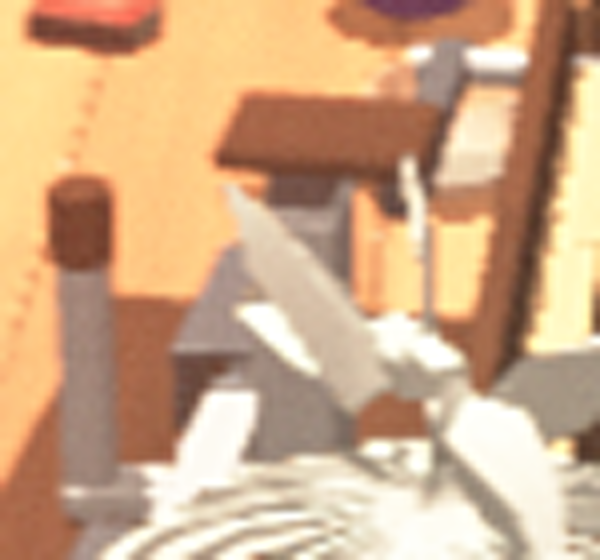

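```bash
cat >> h.py <<'E'
def tri(uvt,uvs):
    n=lambda c,uv:((np.array(uv)-c["K"][:2,2])/c["K"][0,0])
    P=lambda c:np.hstack([cv2.Rodrigues(c["rvec"])[0],c["tvec"][:,None]])
    X=cv2.triangulatePoints(P(TOP),P(SIDE),n(TOP,uvt),n(SIDE,uvs)); X=(X[:3]/X[3]).ravel()
    return X, proj(TOP,X)[0]-uvt, proj(SIDE,X)[0]-uvs
E
python3 - <<'E'
from h import *
kA=lambda u,v:(270+(u+.5)/10-.5,185+(v+.5)/9-.5)
kB=lambda u,v:(190+(u+.5)/8-.5,185+(v+.5)/8-.5)
print("knob top tri",tri(kA(230,433),kB(82,188)))
print("top@122",unproj(TOP,kA(230,433),122))
print("side@122",unproj(SIDE,kB(82,188),122))
for uv in ((245,95),(440,105),(425,172),(218,160)): print("pad side@146",unproj(SIDE,kB(*uv),146).round(1))
for uv in ((325,150),(315,300),(160,285)): print("pad top@146",unproj(TOP,kA(*uv),146).round(1))
# yellow dots line
for uv in ((332,346),(548,369)): print("dots", unproj(TOP,(175+uv[0]/3.8,130+uv[1]/3.8),40).round(1))
# base plate corners z~0
for uv in ((265,418),(598,452),(608,285)): print("base", unproj(TOP,(175+uv[0]/3.8,130+uv[1]/3.8),5).round(1))
# jigger/votive
for uv in ((703,370),): print("jig", unproj(TOP,(175+uv[0]/3.8,130+uv[1]/3.8),92).round(1))
E
```

```text
knob top tri (array([489.99033258, -86.5487786 , 120.86430056]), array([0.0178873 , 0.09875628]), array([ 0.12919087, -0.00963739]))
top@122 [490.24885319 -86.40652285 122.        ]
side@122 [490.04683672 -89.12339604 122.        ]
pad side@146 [538.7 -70.7 146. ]
pad side@146 [599.1 -76.3 146. ]
pad side@146 [ 595.4 -127.2  146. ]
pad side@146 [ 534.7 -120.8  146. ]
pad top@146 [ 587.1 -117.6  146. ]
pad top@146 [ 534.6 -112.5  146. ]
pad top@146 [540.7 -64.1 146. ]
dots [535.6   8.8  40. ]
dots [ 511.4 -184.9   40. ]
base [473.4  71.7   5. ]
base [ 437.1 -232.8    5. ]
base [ 590.8 -250.2    5. ]
jig [ 504.9 -309.7   92. ]
```

Request:
jog_arm(increments=[[1.5, -1.0, 0, 0, 0, 0, 5], [3.4, -2.2, 0, 0, 0, 0, 5], [3.8, -2.5, 0, 0, 0, 0, 5], [3.8, -2.5, 0, 0, 0, 0, 5], [3.8, -2.5, 0, 0, 0, 0, 5], [3.8, -2.5, 0, 0, 0, 0, 5], [3.8, -2.5, 0, 0, 0, 0, 5], [3.8, -2.5, 0, 0, 0, 0, 5], [3.8, -2.5, 0, 0, 0, 0, 5], [3.8, -2.5, 0, 0, 0, 0, 5], [3.8, -2.4, 0, 0, 0, 0, 5], [1.8, -1.1, 0, 0, 0, 0, 5], [0, 0, 0, 0, 0, 10.5, 5], [0, 0, 0, 0, 0, 10.5, 5], [0, 0, 0, 0, 0, 10.5, 5], [0, 0, 0, 0, 0, 0, 5]])

```text
clock: 3.4
eef_pos: [489.5, -85.5, 227.5]
eef_rot: [-3.141, -0.0, -0.117]
wrist_force: [-0.3, -1.0, 0.8]
finger_gap: 50.2
```

```bash
python3 - <<'E'
from cell import *
import cv2
c=camera("side"); cv2.imwrite("pics/s1.png",cv2.resize(c["image"][100:290,140:340,::-1],None,fx=3.1,fy=3.1,interpolation=cv2.INTER_CUBIC))
E
```

```text
(no output)
```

View pics/s1.png

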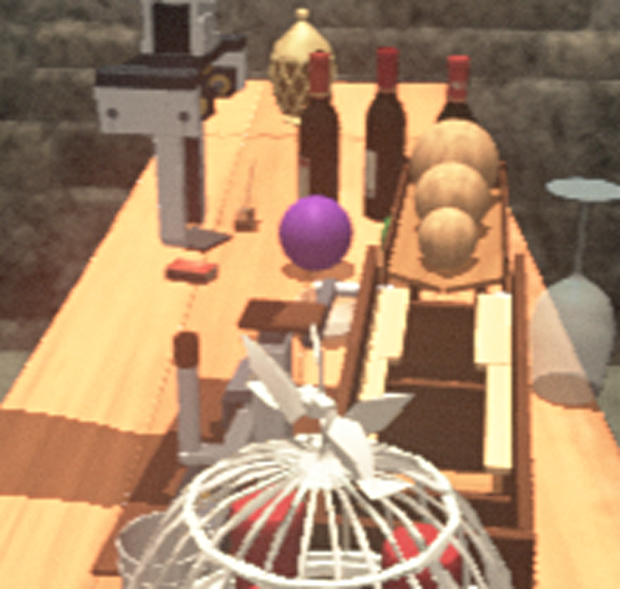

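```bash
python3 - <<'E'
from h import *
for p in ([489.5,-85.5,205],[490,-87,109]): print((proj(SIDE,p)-[140,100])*3.1)
E
```

```text
[[181.70122007 234.07233393]]
[[186.25333974 348.80930899]]
```

Request:
jog_arm(increments=[[0, 0, 2, 0, 0, 0, 5], [0, 0, 2.5, 0, 0, 0, 5], [0, 0, 2.0, 0, 0, 0, 5], [0, 0, 0.8, 0, 0, 0, 5], [0, 0, 0.5, 0, 0, 0, 5], [0, 0, 0, 0, 0, 0, 5]])

```text
clock: 4.2
eef_pos: [489.9, -86.3, 149.7]
eef_rot: [3.142, -0.0, -0.118]
wrist_force: [-0.7, -0.2, -0.1]
finger_gap: 50.2
```

Request:
jog_arm(increments=[[0, 0, 0.5, 0, 0, 0, 5], [0, 0, 0.3, 0, 0, 0, 5], [0, 0, 0.3, 0, 0, 0, 5]])

```text
clock: 4.58
eef_pos: [489.8, -86.4, 138.3]
eef_rot: [-3.142, -0.0, -0.119]
wrist_force: [-0.1, 0.7, -0.4]
finger_gap: 50.1
```

```bash
python3 - <<'E'
from cell import *
import cv2
print(read_state()["wrist_force"])
c=camera("side"); cv2.imwrite("pics/s2.png",cv2.resize(c["image"][150:270,160:310,::-1],None,fx=4.5,fy=4.5,interpolation=cv2.INTER_CUBIC))
E
```

```text
[-0.12201524  0.746497   -0.42372054]
```

View pics/s2.png

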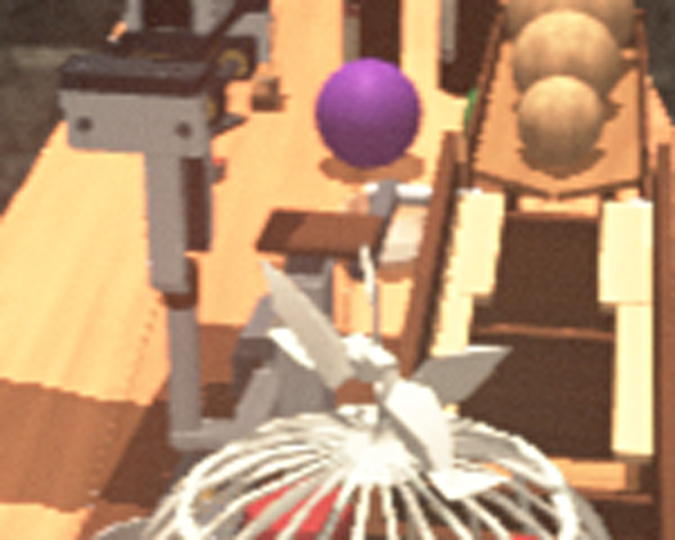

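Request:
jog_arm(increments=[[0, 0, 0.8, 0, 0, 0, 5], [0, 0, 0.8, 0, 0, 0, 5], [0, -0.5, 0, 0, 0, 0, 5], [0, -0.4, 0, 0, 0, 0, 5], [0, -0.2, 0, 0, 0, 0, 5], [0, -0.2, 0, 0, 0, 0, 5]])

```text
clock: 5.38
eef_pos: [491.4, -73.3, 122.6]
eef_rot: [3.142, -0.0, -0.119]
wrist_force: [-0.6, -0.1, -0.1]
finger_gap: 49.9
```

Request:
jog_arm(increments=[[0, -0.2, 0, 0, 0, 0, 5], [0, -0.2, 0, 0, 0, 0, 5]])

```text
clock: 5.62
eef_pos: [491.9, -69.5, 122.6]
eef_rot: [3.141, -0.0, -0.119]
wrist_force: [0.1, -2.4, 0.6]
finger_gap: 50.2
```

Request:
jog_arm(increments=[[0, -0.2, 0, 0, 0, 0, 5], [0, -0.2, 0, 0, 0, 0, 5]])

```text
clock: 5.88
eef_pos: [492.4, -65.4, 122.5]
eef_rot: [3.141, -0.0, -0.119]
wrist_force: [-0.8, -2.3, 2.4]
finger_gap: 49.9
```

Request:
jog_arm(increments=[[0, -0.2, 0, 0, 0, 0, 5], [0, -0.2, 0, 0, 0, 0, 5]])

```text
clock: 6.12
eef_pos: [492.8, -61.4, 122.5]
eef_rot: [3.142, -0.0, -0.119]
wrist_force: [0.4, -2.3, 1.6]
finger_gap: 49.8
```

Request:
jog_arm(increments=[[0, -0.2, 0, 0, 0, 0, 5]])

```text
clock: 6.25
eef_pos: [493.1, -59.4, 122.5]
eef_rot: [3.142, -0.0, -0.119]
wrist_force: [0.1, -2.3, 1.6]
finger_gap: 49.7
```

Request:
jog_arm(increments=[[0, -0.15, 0, 0, 0, 0, 5]])

```text
clock: 6.38
eef_pos: [493.2, -57.9, 122.5]
eef_rot: [-3.142, -0.0, -0.119]
wrist_force: [0.4, -2.4, 1.9]
finger_gap: 49.9
```

Request:
jog_arm(increments=[[0, -0.15, 0, 0, 0, 0, 5]])

```text
clock: 6.5
eef_pos: [493.4, -56.9, 122.5]
eef_rot: [3.141, -0.0, -0.119]
wrist_force: [-1.5, -12.0, 2.4]
finger_gap: 49.8
```

Request:
jog_arm(increments=[[0, -0.15, 0, 0, 0, 0, 5]])

```text
clock: 6.62
eef_pos: [493.4, -56.5, 122.5]
eef_rot: [3.138, -0.0, -0.119]
wrist_force: [-2.6, -22.5, 1.1]
finger_gap: 49.8
```

Request:
jog_arm(increments=[[0, -0.15, 0, 0, 0, 0, 5]])

```text
clock: 6.75
eef_pos: [493.5, -56.2, 122.5]
eef_rot: [3.136, 0.0, -0.119]
wrist_force: [-4.2, -32.2, 0.6]
finger_gap: 50.2
```

Request:
jog_arm(increments=[[0, -0.15, 0, 0, 0, 0, 5]])

```text
clock: 6.88
eef_pos: [493.5, -55.9, 122.5]
eef_rot: [3.134, 0.0, -0.119]
wrist_force: [-6.0, -42.6, 0.8]
finger_gap: 50.3
```

Request:
jog_arm(increments=[[0, 0.8, 0, 0, 0, 0, 5], [0, 1.0, 0, 0, 0, 0, 5], [0, 0.8, 0, 0, 0, 0, 5], [0, 0.4, 0, 0, 0, 0, 5], [0, 0.3, 0, 0, 0, 0, 5], [0, 0.3, 0, 0, 0, 0, 5], [0, 0.3, 0, 0, 0, 0, 5], [0, 0.3, 0, 0, 0, 0, 5]])

```text
clock: 7.88
eef_pos: [488.9, -93.8, 122.4]
eef_rot: [-3.141, 0.0, -0.119]
wrist_force: [-0.0, 2.2, 0.8]
finger_gap: 50.3
```

Request:
jog_arm(increments=[[0, 0.4, 0, 0, 0, 0, 5], [0, 0.4, 0, 0, 0, 0, 5], [0, 0.4, 0, 0, 0, 0, 5], [0, 0.4, 0, 0, 0, 0, 5], [0, 0.4, 0, 0, 0, 0, 5], [0, 0.4, 0, 0, 0, 0, 5]])

```text
clock: 8.62
eef_pos: [486.0, -117.9, 122.4]
eef_rot: [-3.142, 0.0, -0.119]
wrist_force: [-0.6, 1.5, 1.0]
finger_gap: 50.0
```

Request:
jog_arm(increments=[[0, 0.4, 0, 0, 0, 0, 5], [0, 0.4, 0, 0, 0, 0, 5], [0, 0.4, 0, 0, 0, 0, 5], [0, 0.4, 0, 0, 0, 0, 5], [0, 0.4, 0, 0, 0, 0, 5], [0, 0.4, 0, 0, 0, 0, 5], [0, 0.3, 0, 0, 0, 0, 5]])

```text
clock: 9.5
eef_pos: [482.8, -144.7, 122.4]
eef_rot: [-3.142, 0.0, -0.119]
wrist_force: [-1.1, 2.6, 1.2]
finger_gap: 49.9
```

Request:
jog_arm(increments=[[0, 0.2, 0, 0, 0, 0, 5], [0, 0.1, 0, 0, 0, 0, 5]])

```text
clock: 9.75
eef_pos: [482.5, -147.5, 122.4]
eef_rot: [3.142, 0.0, -0.119]
wrist_force: [0.0, 2.5, 0.5]
finger_gap: 50.2
```

Request:
jog_arm(increments=[[0, 0.15, 0, 0, 0, 0, 5]])

```text
clock: 9.88
eef_pos: [482.3, -148.9, 122.4]
eef_rot: [-3.142, 0.0, -0.119]
wrist_force: [-0.8, 2.5, 0.6]
finger_gap: 50.1
```

Request:
jog_arm(increments=[[0, 0.15, 0, 0, 0, 0, 5]])

```text
clock: 10.0
eef_pos: [482.1, -150.4, 122.4]
eef_rot: [-3.142, 0.0, -0.119]
wrist_force: [-0.8, 2.3, 0.6]
finger_gap: 49.8
```

Request:
jog_arm(increments=[[0, 0.1, 0, 0, 0, 0, 5]])

```text
clock: 10.12
eef_pos: [482.0, -151.4, 122.4]
eef_rot: [3.142, 0.0, -0.119]
wrist_force: [-1.4, 1.9, 0.5]
finger_gap: 50.2
```

Request:
jog_arm(increments=[[0, 0.15, 0, 0, 0, 0, 5]])

```text
clock: 10.25
eef_pos: [481.9, -152.3, 122.4]
eef_rot: [-3.14, 0.0, -0.119]
wrist_force: [-0.2, 12.9, 2.2]
finger_gap: 50.2
```

Request:
jog_arm(increments=[[0, -0.5, 0, 0, 0, 0, 5], [0, -0.4, 0, 0, 0, 0, 5], [0, 0, -1.5, 0, 0, 0, 5], [0, 0, -2.5, 0, 0, 0, 5], [0, 0, -2.5, 0, 0, 0, 3], [0, 0, -2, 0, 0, 0, 1], [1.6, -1.1, 0, 0, 0, 0, 0], [2.0, -1.4, 0, 0, 0, 0, 0], [2.0, -1.4, 0, 0, 0, 0, 0], [1.6, -1.0, 0, 0, 0, 0, 0], [0, 0, 1, 0, 0, 0, 0], [0, 0, 1, 0, 0, 0, 0], [0, 0, 0, 0, 0, 0, 0]])

```text
clock: 11.88
eef_pos: [559.3, -104.1, 186.6]
eef_rot: [-3.141, 0.002, -0.12]
wrist_force: [-0.3, -0.1, -0.1]
finger_gap: 0.3
```

```bash
python3 - <<'E'
from cell import *
import cv2
c=camera("side"); cv2.imwrite("pics/s3.png",cv2.resize(c["image"][150:270,160:310,::-1],None,fx=4.5,fy=4.5,interpolation=cv2.INTER_CUBIC))
c=camera("top"); cv2.imwrite("pics/t3.png",cv2.resize(c["image"][130:260,175:385,::-1],None,fx=3.8,fy=3.8,interpolation=cv2.INTER_CUBIC))
E
```

```text
(no output)
```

View pics/s3.png

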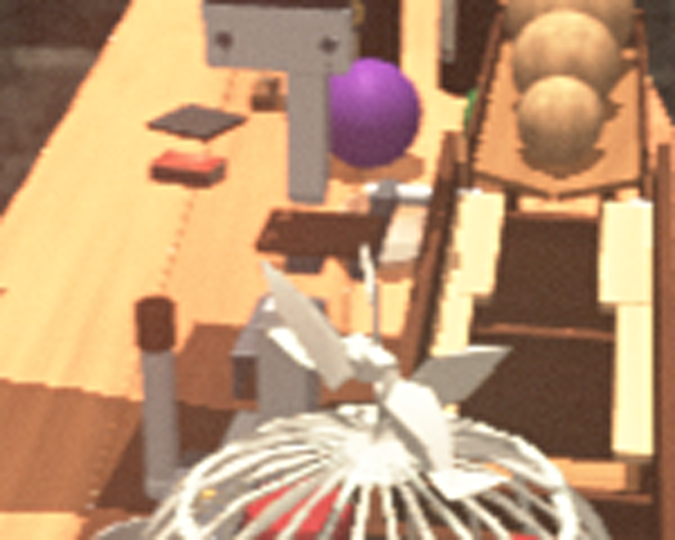

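View pics/t3.png

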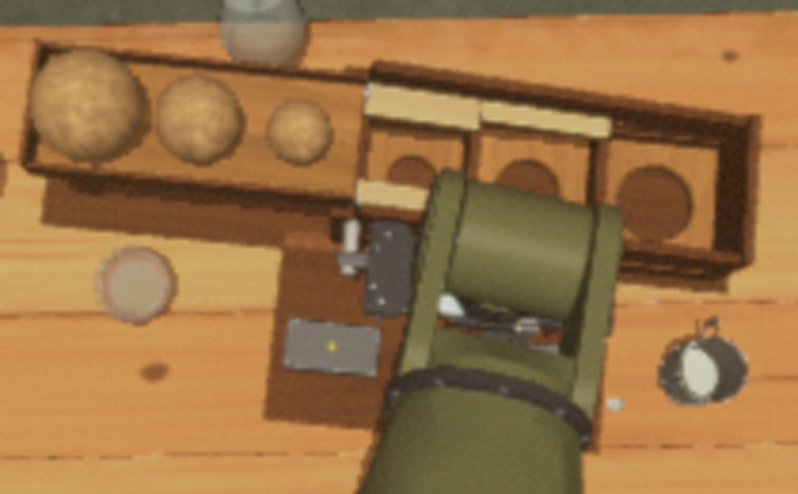

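Request:
jog_arm(increments=[[0.3, 0, 0.6, 0, 0, 0, 0], [0.2, 0, 0.6, 0, 0, 0, 0], [0, 0, 0.3, 0, 0, 0, 0]])

```text
clock: 12.35
eef_pos: [565.1, -104.4, 171.8]
eef_rot: [-3.142, 0.001, -0.119]
wrist_force: [-0.2, 0.0, 0.4]
finger_gap: 0.8
```

Request:
jog_arm(increments=[[0, 0, 0.2, 0, 0, 0, 0]])

```text
clock: 12.48
eef_pos: [565.2, -104.4, 170.2]
eef_rot: [-3.142, 0.0, -0.119]
wrist_force: [0.8, 0.1, 0.4]
finger_gap: 0.9
```

Request:
jog_arm(increments=[[0, 0, 0.2, 0, 0, 0, 0]])

```text
clock: 12.6
eef_pos: [565.2, -104.4, 168.4]
eef_rot: [3.142, -0.0, -0.119]
wrist_force: [-0.0, -0.3, -0.3]
finger_gap: 0.2
```

Request:
jog_arm(increments=[[0, 0, 0.3, 0, 0, 0, 0], [0, -0.06, 0.4, 0, 0, 0, 0], [0, -0.1, 0.5, 0, 0, 0, 0], [0, -0.13, 0.5, 0, 0, 0, 0], [0, -0.18, 0.5, 0, 0, 0, 0], [0, -0.22, 0.5, 0, 0, 0, 0], [0, -0.27, 0.5, 0, 0, 0, 0], [0, -0.3, 0.5, 0, 0, 0, 0]])

```text
clock: 13.6
eef_pos: [567.1, -93.5, 132.4]
eef_rot: [3.139, -0.002, -0.12]
wrist_force: [-1.0, -9.4, 6.7]
finger_gap: -0.0
```

Request:
jog_arm(increments=[[0, -0.15, 0.25, 0, 0, 0, 0]])

```text
clock: 13.72
eef_pos: [567.2, -91.7, 129.6]
eef_rot: [3.139, -0.002, -0.119]
wrist_force: [-1.2, -6.7, 3.2]
finger_gap: 0.3
```

Request:
jog_arm(increments=[[0, -0.14, 0.25, 0, 0, 0, 0]])

```text
clock: 13.85
eef_pos: [567.3, -90.1, 127.0]
eef_rot: [3.14, -0.002, -0.119]
wrist_force: [-0.9, -7.3, 3.4]
finger_gap: 0.0
```

Request:
jog_arm(increments=[[0, -0.1, 0.2, 0, 0, 0, 0]])

```text
clock: 13.98
eef_pos: [567.4, -89.0, 124.9]
eef_rot: [3.14, -0.001, -0.119]
wrist_force: [-0.5, -6.7, 2.8]
finger_gap: 0.4
```

Request:
jog_arm(increments=[[0, -0.05, 0.2, 0, 0, 0, 0]])

```text
clock: 14.1
eef_pos: [567.7, -88.8, 123.9]
eef_rot: [3.139, -0.002, -0.119]
wrist_force: [-9.4, -8.2, 23.6]
finger_gap: 0.1
```

```bash
python3 - <<'E'
from cell import *
import cv2
c=camera("side"); cv2.imwrite("pics/s4.png",cv2.resize(c["image"][90:270,160:360,::-1],None,fx=3.3,fy=3.3,interpolation=cv2.INTER_CUBIC))
E
```

```text
(no output)
```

View pics/s4.png

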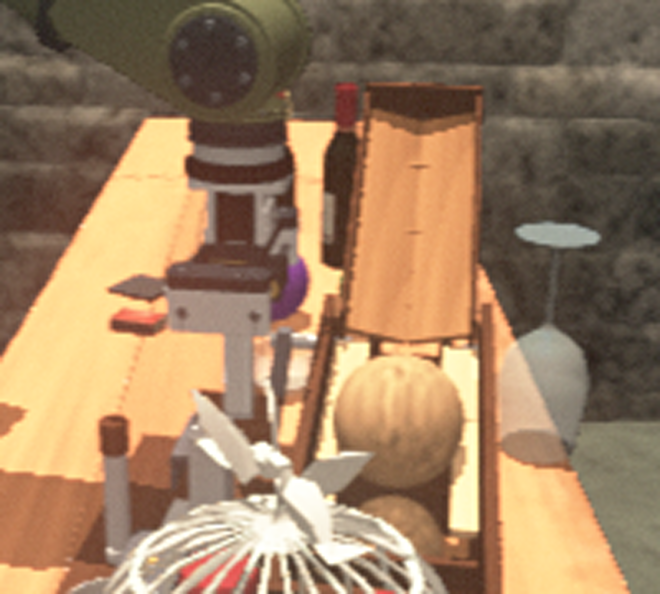

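Request:
jog_arm(increments=[[0, 0, 0, 0, 0, 0, 0], [0, 0, 0, 0, 0, 0, 0], [0, 0, 0, 0, 0, 0, 0], [0, 0, 0, 0, 0, 0, 0], [0, 0, 0, 0, 0, 0, 0], [0, 0, 0, 0, 0, 0, 0], [0, 0, 0, 0, 0, 0, 0], [0, 0, 0, 0, 0, 0, 0], [0, 0, 0, 0, 0, 0, 0], [0, 0, 0, 0, 0, 0, 0], [0, 0, 0, 0, 0, 0, 0], [0, 0, 0, 0, 0, 0, 0], [0, 0, 0, 0, 0, 0, 0], [0, 0, 0, 0, 0, 0, 0], [0, 0, 0, 0, 0, 0, 0], [0, 0, 0, 0, 0, 0, 0]])

```text
clock: 16.15
eef_pos: [567.6, -88.8, 124.1]
eef_rot: [3.139, -0.002, -0.119]
wrist_force: [-6.1, -6.8, 12.9]
finger_gap: 0.4
```

```bash
python3 - <<'E'
from cell import *
import cv2
c=camera("side"); cv2.imwrite("pics/s5.png",cv2.resize(c["image"][90:270,160:360,::-1],None,fx=3.3,fy=3.3,interpolation=cv2.INTER_CUBIC))
c=camera("top"); cv2.imwrite("pics/t5.png",cv2.resize(c["image"][130:260,175:385,::-1],None,fx=3.8,fy=3.8,interpolation=cv2.INTER_CUBIC))
E
```

```text
(no output)
```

View pics/s5.png

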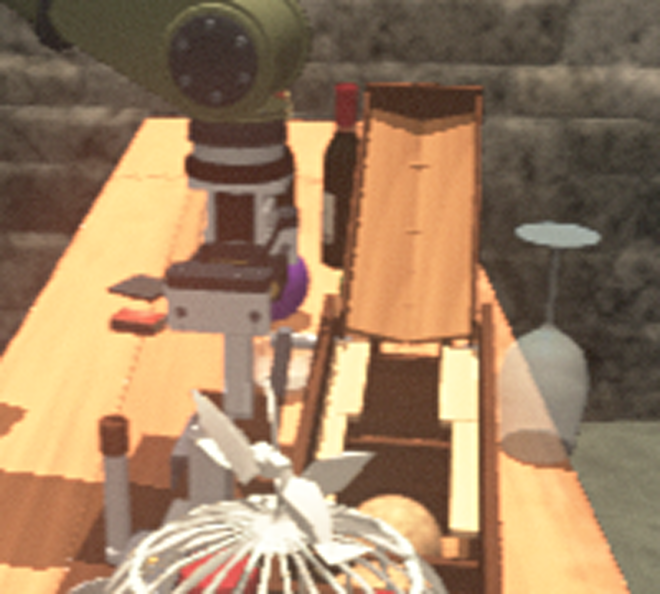

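View pics/t5.png

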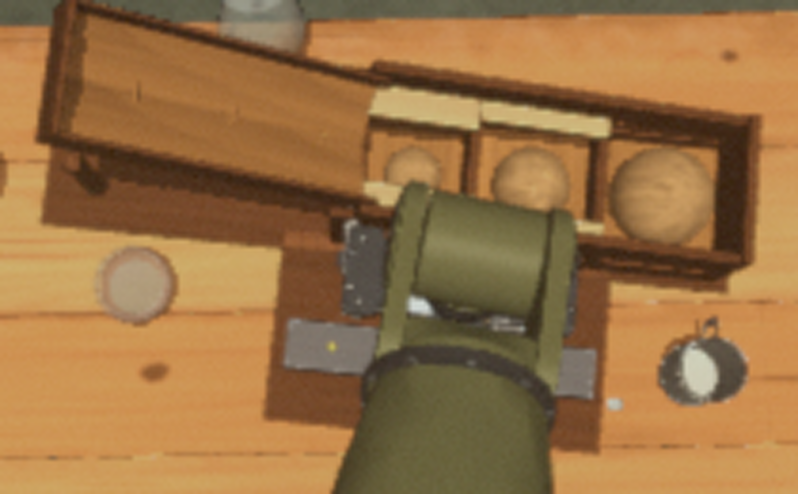

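Request:
jog_arm(increments=[[0, 0.1, -0.3, 0, 0, 0, 0], [0, 0.25, -0.5, 0, 0, 0, 0], [0, 0.25, -0.5, 0, 0, 0, 0], [0, 0.22, -0.5, 0, 0, 0, 0], [0, 0.2, -0.5, 0, 0, 0, 0], [0, 0.18, -0.5, 0, 0, 0, 0], [0, 0.15, -0.5, 0, 0, 0, 0], [0, 0.12, -0.5, 0, 0, 0, 0], [0, 0.1, -0.5, 0, 0, 0, 0], [0, 0.05, -0.5, 0, 0, 0, 0], [0, 0, -0.5, 0, 0, 0, 0], [0, 0, -1, 0, 0, 0, 0], [0, 0, -2, 0, 0, 0, 0], [0, 0, -2, 0, 0, 0, 0], [-2, 0, -2, 0, 0, 0, 0], [-4, 0, 0, 0, 0, 0, 0], [-4, 0, 0, 0, 0, 0, 0], [-4, 0, 0, 0, 0, 0, 0], [-3, 0, 0, 0, 0, 0, 0], [0, 0, 0, 0, 0, 0, 0]])

```text
clock: 18.75
eef_pos: [395.5, -83.4, 246.3]
eef_rot: [3.141, -0.001, -0.119]
wrist_force: [-0.5, 0.1, -0.1]
finger_gap: 0.9
```

```bash
python3 - <<'E'
from cell import *
import cv2
from h import *
g=(699,-18,-.12)
c=camera("side"); cv2.imwrite("pics/s6.png",cv2.resize(c["image"][90:270,160:360,::-1],None,fx=3.3,fy=3.3,interpolation=cv2.INTER_CUBIC))
c=camera("top"); cv2.imwrite("pics/t6.png",cv2.resize(c["image"][130:260,175:385,::-1],None,fx=3.8,fy=3.8,interpolation=cv2.INTER_CUBIC))
w=g2w(g,[[0,-50,38],[0,-158.5,44],[0,-277,53],[-200,-145,122]])
print(((proj(TOP,w)-[175,130])*3.8).round(0).tolist(), ((proj(SIDE,w)-[160,90])*3.3).round(0).tolist())
E
```

```text
[[412.0, 174.0], [530.0, 185.0], [661.0, 195.0], [509.0, 398.0]] [[397.0, 479.0], [391.0, 546.0], [382.0, 636.0], [112.0, 418.0]]
```

View pics/s6.png

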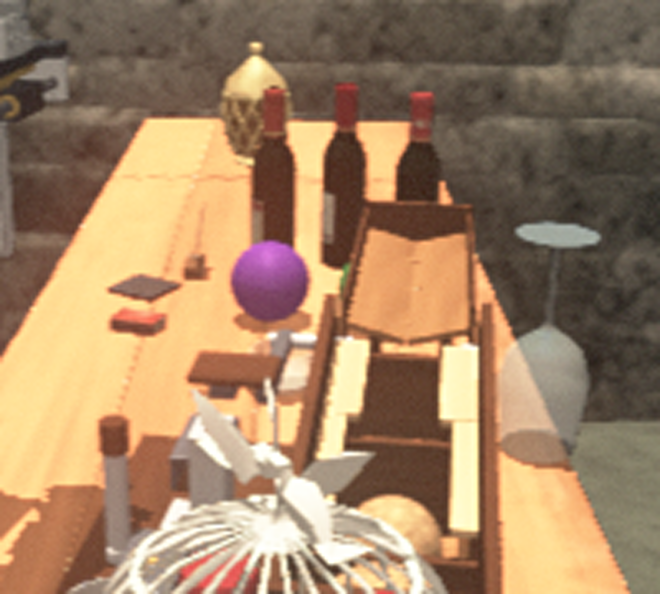

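View pics/t6.png

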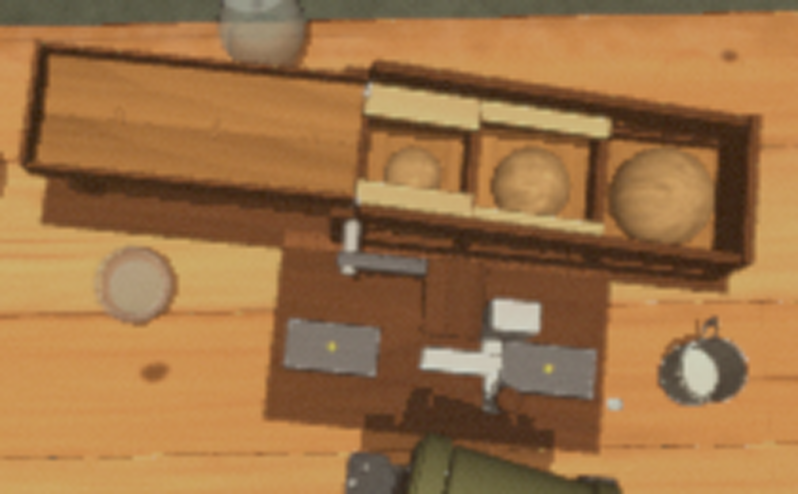

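The last pictures show all three balls lodged: small at (412,168), medium at (530,182) and large at (661,195) in the top crop. The tray is level, the catch is open with its knob at (113,430) in the side crop, and the glasses and cup haven't moved. I'm handing in.

```bash
python3 - <<'E'
from cell import *
print(sign_off(), read_state()["clock"])
E
```

```text
the job is handed in; nothing more can be done
the job is handed in; nothing more can be done
```

The job is done and handed in at about 19 s. All three cork balls are in the holes of their size, the tray is back down and level, and the catch is open.

- **Catch:** I put the open fingers either side of the knob and tried grader +y first. It hit the hidden stop about 12 mm from 0. I had sent several small steps in a row there, so the force climbed to 42.6 N before I backed off. That is under the 45 N limit, but closer than I meant it to be. I then slid it the other way at about 2 N to its end of travel at -55 mm, where it touched the end at 12.9 N.
- **Paddle:** I pressed it with closed fingers at about 0.4 rad/s until it met its rigid stop, where the force reached 23.6 N. I held it there for 2 s, then let the tray down slowly and moved the arm clear.
- **Last checks:** In the top view each ball sits within about 6 enlarged pixels (roughly 5 mm) of its predicted lodged position. The wine glass, the votive glass and the steel cup look unmoved. No arm or wrist readings after that came near the limits.
- **One disagreement:** The paddle measured about 8 mm farther along x than the description gives. I pressed between the two positions.

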